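Set the firing programme on the kiln controller

ROBOT

A 6-joint arm with a two-finger parallel gripper is mounted at the origin on a cart in front of the work surface, level with it; the furniture and walls round the work are solid. World frame = base frame: x ahead of the robot, y to its left, z up, the work surface at z = 0. Lengths are in m, angles in rad, forces in N, time in s.
With the tool pointing down it reaches from about 0.25 to 0.775 m from the base axis. Payload 4 kg.
Tool frame: the origin (TCP) lies between the finger pads; the fingertips stand 14 mm ahead of it and the grasp point (between the pads) lies 5 mm behind it (robot.tips_ahead is the distance from the TCP to the fingertips, in m); z points along the fingers, y is the direction in which the jaws open and shut (so a half turn about z gives the same grasp; the last joint's range is limited). The gripper opens to 94 mm and grips with 3 to 60 N. Pads are 16 mm wide; open, the fingers measure 119 mm over their backs; the gripper's body (75 mm by 177 mm) begins 78 mm behind the grasp point.
Start: joints at [-1.326, 0.087, 1.371, -0, 1.684, -0.103], TCP at [0.187, -0.517, 0.199] pointing down, gripper open.
Joint ranges: [-3.1, 3.1], [-0.76, 2.03], [0.27, 2.55], [-1.08, 4.22], [0.17, 2.65], [-2.57, 2.57]. Speed limits (rad/s): [2.79, 2.79, 3.14, 3.14, 3.14, 3.14].

INTERFACE

Orientations are given as [roll, pitch, yaw] about the fixed x, y, z axes, in that order (R = Rz(yaw) Ry(pitch) Rx(roll)).
In Python, from bench import robot, optics, job gives the robot as it stands.
- The arm moves only by the tool apply_moves, never from a script. Its argument "moves" is a list of rows, each a list of 3 entries, a list of its own where there are three numbers: the shift along the tool's x, y, z in cm, then the turn, a rotation vector about the tool's x, y, z in rad, then the opening, from 0 (shut) to 1 (fully open). In form: [[[tx, ty, tz], [rx, ry, rz], grip], ...]. A call has exactly 10 rows; each row is the pose to reach, as a shift and turn from the pose commanded when the call began, along the tool's axes at that moment; what a row does not reach only later rows make up. A row lasts 1/12 s, in which the tool goes at most 41.7 mm and 7.16 degrees, less where a joint would pass 70% of its speed; a pose out of reach is approached as far as the arm can. A call with a gripper value outside its range is refused whole. The fingers move at their own pace and stop on an object; the grip force is fixed at half the most. Time passes only in rows, so rows that repeat a pose let the fingers close, or fill a call up. It gives the time, the measured TCP pose, the force and the opening at its end, in the units of the state.
- robot.get_obs(): the state, without advancing time (a new reading comes with each control period).
- optics.snapshot(name): name is "side" or "top"; returns the picture (420x560x3 uint8, red, green, blue); there is no depth.
- optics.get_calibration(name): a dict with "fx", "fy", "cx", "cy" (pixels), "k1" (the pictures are not rectified: a ray, as slopes to the right and down, at radius r is drawn at 1 + k1 r^2 times it, then the intrinsics apply), "rvec" (rotation vector, rad) and "tvec" (3), from world to camera coordinates, as OpenCV has them. Camera axes: x right, y down, z forward; pixel columns grow to the right and rows downward; lengths in m; the calibration is good to about 2 mm. A picture is of the moment at which its call begins. get_calibration takes no time and is no camera call.
- job.close_job(): hands the job in, once; it reports no verdict.
The state is a dict: "time": time; "joint_positions": joint angles; "qvel": joint speeds; "joint_torque": joint torques, N m; "tool_pos": TCP position; "ee_rot": TCP orientation; "wrist_force": force on the tool from outside, world axes, zero at the start; "wrist_torque": the same for the moment, N m; "width": finger opening in m.
Only numpy, scipy, OpenCV 4.12 (cv2) and the standard library are available. Lean on these libraries where they do the work, as an engineer would, in place of code of your own. Each camera call takes 0.05 s, during which the arm holds its last target.

TASK

Set the kiln controller to programme five: turn its black click-stop knob back anticlockwise until it meets its end stop, then forward (clockwise) to the fifth click from there, and with it resting on that click push the knob straight in to confirm and let it spring out again. Do not push the knob in at any other setting, and do not shift or tip the cups and test tiles standing round it.

Things in the scene. Friction and masses are not known exactly. Their poses are not given: they have to be found in the camera images.
- controller: kiln controller: green desk case 190 mm wide (its y), about 160 mm deep (its x), 35 mm high in front and 137 mm high at the back, fixed to the table. Origin: middle of its underside. Its x axis points from the low front edge to the tall back, z up. Its flat face slopes up and back at 35 degrees from level; the one knob stands out of the face at right angles.
- knob_grip (a point): point on the knob's axis, 26 mm out from the face, where it is gripped. Its z axis points straight out of the face along the knob's axis (35 degrees from vertical, towards the front); its x axis points up the slope of the face, y to the left as seen from the front. It is fixed to the face and neither turns nor goes in with the knob.
- knob_top (a point): centre of the knob's flat top when it is out, 38 mm out from the face, same axes as knob_grip. The knob is a ribbed black round knob, 44 mm across, from 4 to 38 mm out from the face, with a white pointer line on its top and side. Nothing stands more than 2 mm out of the face around it.
- knob (a joint): turn of the knob, rad, growing clockwise as seen from in front of its face. 0 is the resting place at the end stop (hard stop at -0.04); it rests by itself at every 0.524 (30 degrees), steps 0 to 8, with a click of about 0.07 N m between them; the fifth is 2.618. At 0 the white pointer shows to the red tick at the lower left; black ticks mark the other eight steps.
- knob_push (a joint): how far the knob is pushed in along its axis, m: 0 out, 0.004 fully in. A spring holds it out: 3 N to start, 6 N fully in; it counts as pushed from 0.003. It can be turned while out.
- bisque_beaker: grey cup without handle, 65 mm across, 83 mm tall, standing beyond the controller to its left, to be left alone. Origin: centre of its underside, z up.
- bisque_cup: terracotta cup without handle, 65 mm across, 69 mm tall, standing beyond the controller to its left, to be left alone. Origin: centre of its underside, z up.
- test_tile_1: test tile 34x52x9 mm with teal glaze, lying flat in front of the controller, to be left alone. Origin: centre of its underside.
- test_tile_2: test tile 34x52x9 mm with brown glaze, lying flat in front of the controller, to be left alone. Origin: centre of its underside.

How it is judged:
By the outcome, as a careful person would: the job done as asked, in the order asked, and still so for the second after the job is handed in, with the robot touching nothing.
It also fails if it takes over 64 s, if anything falls off the work surface, if the arm or the gripper's body presses on something with over 40 N, if the wrist force passes 120 N, or if a joint passes its speed limit or range.

## Working session

There is one attempt and no reset: what is moved stays moved. The work goes in short steps, Python scripts to look and compute and a tool call to move; the robot and the scene stay as the last step left them, time stands still between calls to the robot, and variables do not carry over. Pictures are saved under pics/ and viewed, and the job is handed in when it is done.

Besides the shell and the picture viewer there is one more tool, called after "Emit:" as name(argument=value, ...) on one line, values as JSON. apply_moves: Moves the arm, as the interface text tells. Its arguments: {"type":"object","properties":{"moves":{"type":"array"}},"required":["moves"]}

```bash
mkdir -p pics
python3 - <<'E'
from bench import robot, optics, job
import cv2
for n in ("side","top"):
    im=optics.snapshot(n); cv2.imwrite(f"pics/{n}0.png",im[:,:,::-1]); print(n,optics.get_calibration(n))
print(robot.get_obs(), robot.tips_ahead)
E
```

```text
side {'fx': 472.7539669219973, 'fy': 472.7539669219973, 'cx': 286.46670261386566, 'cy': 208.1228966500298, 'k1': 0.019280339184525448, 'rvec': array([ 0.12156506, -2.64749657,  1.57358868]), 'tvec': array([0.52709885, 0.15264203, 0.8896699 ])}
top {'fx': 464.6825395992453, 'fy': 464.6825395992453, 'cx': 279.2754326299768, 'cy': 221.9113637632954, 'k1': -0.06425874314038801, 'rvec': array([ 2.13516662, -2.13133431,  0.16086914]), 'tvec': array([-0.11766445,  0.54750548,  0.86409067])}
{'time': 0.1, 'joint_positions': array([-1.32608199e+00,  8.78865362e-02,  1.37205681e+00, -5.44249053e-05,
        1.68359577e+00, -1.03084407e-01]), 'qvel': array([ 0.00068436, -0.00200754, -0.00392757,  0.00154296, -0.00151598,
        0.0003246 ]), 'joint_torque': array([ 2.57939842e-03, -3.41252303e+01, -3.03301692e+01,  7.20423670e-02,
        3.04416195e-02, -9.69394864e-05]), 'tool_pos': array([ 0.1873215 , -0.51659366,  0.19754175]), 'ee_rot': array([-3.13965096e+00, -1.46491015e-04,  3.47792525e-01]), 'wrist_force': array([-1.14325208, -0.1539492 ,  0.03505471]), 'wrist_torque': array([-0.01211396,  0.00760965, -0.01367032]), 'width': 0.09403855802753766} 0.014
```

View pics/side0.png

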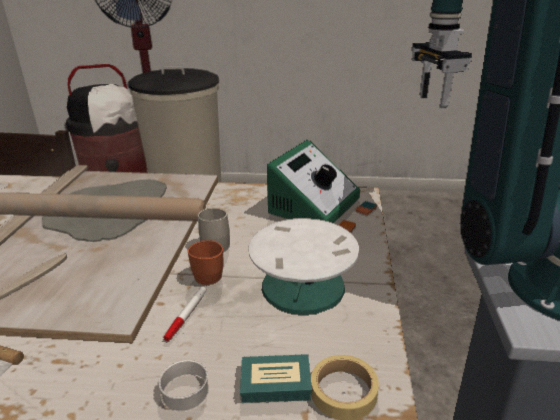

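View pics/top0.png

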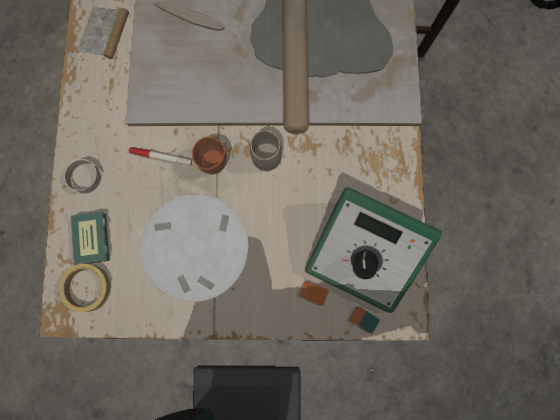

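The top view shows the controller with its knob at about (366,263), tiles at (313,292) and (364,320), and cups at (210,153) and (266,148). In the side view the knob is at about (325,176). I'll zoom in on both.

Run:
```python
import cv2
t=cv2.imread("pics/top0.png")[180:340,290:450]; s=cv2.imread("pics/side0.png")[130:240,255:385]
cv2.imwrite("pics/topz.png",cv2.resize(t,None,fx=3.75,fy=3.75,interpolation=cv2.INTER_CUBIC))
cv2.imwrite("pics/sidez.png",cv2.resize(s,None,fx=5,fy=5,interpolation=cv2.INTER_CUBIC))
```

```text
(no output)
```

View pics/topz.png

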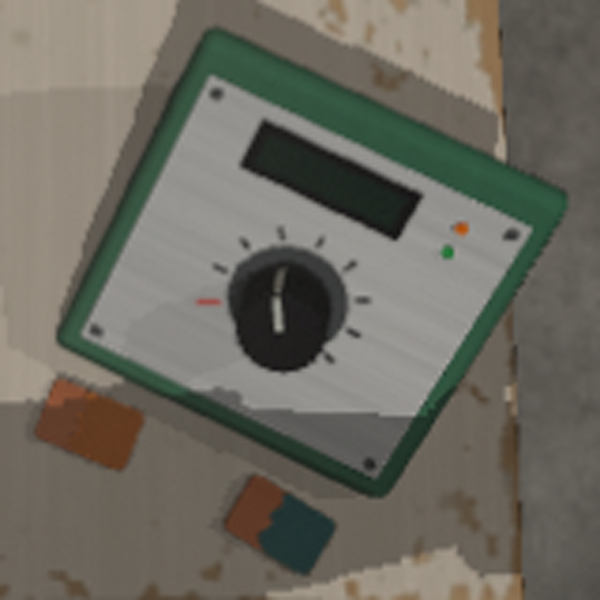

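View pics/sidez.png

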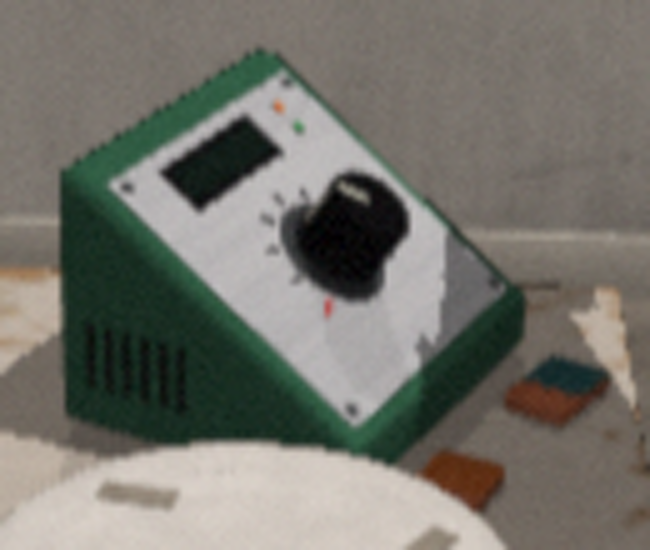

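The top zoom shows the four face screws at (216,93), (512,235), (370,464) and (97,331), with the red tick at (208,301). In the side zoom they are at (127,187), (287,83), (495,284) and (351,410), with the red tick at (328,308). I'll triangulate these.

```bash
cat > h.py <<'E'
import numpy as np, cv2
from bench import optics
from scipy.spatial.transform import Rotation as Ro
from scipy.optimize import least_squares
C={n:optics.get_calibration(n) for n in("side","top")}
def K(c):return np.array([[c['fx'],0,c['cx']],[0,c['fy'],c['cy']],[0,0,1]])
def ray(n,uv):
    c=C[n]; p=cv2.undistortPoints(np.array([[uv]],float),K(c),np.array([c['k1'],0,0,0.]))[0,0]
    R=cv2.Rodrigues(c['rvec'])[0]; d=R.T@np.array([p[0],p[1],1]); return -R.T@c['tvec'],d/np.linalg.norm(d)
def proj(n,P):
    c=C[n]; return cv2.projectPoints(np.atleast_2d(P).astype(float),c['rvec'],c['tvec'],K(c),np.array([c['k1'],0,0,0.]))[0][:,0]
def tri(a,b):
    (o1,d1),(o2,d2)=ray("top",a),ray("side",b)
    s=np.linalg.lstsq(np.c_[d1,-d2],o2-o1,rcond=None)[0]
    p,q=o1+s[0]*d1,o2+s[1]*d2
    return (p+q)/2,np.linalg.norm(p-q)
def plane(n,uv,p0,nn):
    o,d=ray(n,uv); return o+d*(np.dot(p0-o,nn)/np.dot(d,nn))
zt=lambda u,v:((u+.5)/3.75+290-.5,(v+.5)/3.75+180-.5)
zs=lambda u,v:((u+.5)/5+255-.5,(v+.5)/5+130-.5)
E
python3 - <<'E'
from h import *
T=[(216,93),(512,235),(370,464),(97,331)];S=[(127,187),(287,83),(495,284),(351,410)]
P=[]
for a,b in zip(T,S):
    p,e=tri(zt(*a),zs(*b));P.append(p);print(p.round(4),round(e,4))
P=np.array(P)
print("edges",[np.linalg.norm(P[i]-P[(i+1)%4]).round(4) for i in range(4)])
c=P.mean(0);n=np.linalg.svd(P-c)[2][2];n*=np.sign(n[2]);print("c",c,"n",n,"tilt",np.degrees(np.arccos(n[2])))
left=(P[0]+P[3]-P[1]-P[2]);up=(P[0]+P[1]-P[2]-P[3]);print("yaw",np.arctan2(-left[0],left[1]),np.arctan2(up[1],up[0]),np.arctan2(-n[1],-n[0]))
p,e=tri(zt(208,301),zs(328,308));print("tick",p,e,"offplane",(p-c)@n)
p,e=tri(zt(283,322),zs(368,212));print("top?",p,e,(p-c)@n)
for nm,uv in(("brown",zt(90,424)),("teal",zt(280,525))):print(nm,plane("top",uv,np.array([0,0,.009]),np.array([0,0,1.])))
for nm,uv,h in(("beaker",(266,145),.083),("cup",(210,150),.069)):print(nm,plane("top",uv,np.array([0,0,h]),np.array([0,0,1.])))
print("wheel edge",plane("top",(248,247),np.array([0,0,.08]),np.array([0,0,1.])))
print("camtop",ray("top",(280,210))[0])
E
```

```text
[ 0.5662 -0.2384  0.1281] 0.0011
[ 0.499  -0.3767  0.1276] 0.0022
[ 0.3912 -0.3249  0.0431] 0.0009
[ 0.4591 -0.1866  0.044 ] 0.0019
edges [np.float64(0.1538), np.float64(0.1464), np.float64(0.1541), np.float64(0.1457)]
c [ 0.47888629 -0.28163261  0.08569678] n [-0.51994552  0.24988483  0.81683182] tilt 35.23110721388036
yaw -0.45436230198142846 -0.4493336909214537 -0.44800596892449446
tick [ 0.472344   -0.24052278  0.06843661] 0.001354252515676136 offplane -0.00042430103997076474
top? [ 0.45740985 -0.27144703  0.10459765] 0.002677393795426804 0.029150634118084343
brown [ 0.41126808 -0.18477898  0.009     ]
teal [ 0.35868817 -0.28412652  0.009     ]
beaker [ 0.69105978 -0.09117611  0.083     ]
cup [0.68585873 0.01886555 0.069     ]
wheel edge [ 0.49448981 -0.05902496  0.08      ]
camtop [ 0.40273903 -0.12580375  0.93927342]
```

```bash
cat >> h.py <<'E'
cF=np.array([0.4789,-0.2816,0.0857]);yaw=-0.451;a=np.radians(35)
nF=np.array([-np.sin(a)*np.cos(yaw),-np.sin(a)*np.sin(yaw),np.cos(a)])
xF=np.array([np.cos(a)*np.cos(yaw),np.cos(a)*np.sin(yaw),np.sin(a)])
yF=np.cross(nF,xF)
E
python3 - <<'E'
from h import *
T=[(208,301),(220,268),(245,243),(282,233),(320,242),(350,265),(363,300),(354,334),(328,358)]
Q=np.array([plane("top",zt(*t),cF,nF)-cF for t in T]);q=np.c_[Q@xF,Q@yF]
A=np.c_[2*q,np.ones(9)];s=np.linalg.lstsq(A,(q**2).sum(1),rcond=None)[0];c=s[:2];r=np.sqrt(s[2]+c@c)
print("centre xF,yF",c,"r",r,np.linalg.norm(q-c,axis=1).round(4))
print("angles",np.degrees(np.arctan2(q[:,1]-c[1],q[:,0]-c[0])).round(1)) # ccw from up
ax=cF+c[0]*xF+c[1]*yF
S=[(328,308)]
for t in [(328,308),(296,281),(272,251),(267,219),(279,199),(304,193)]:
    Q=plane("side",zs(*t),cF,nF)-cF;print("side",Q@xF-c[0],Q@yF-c[1])
print("axis@face",ax,"grip",ax+.026*nF,"top",ax+.038*nF)
t=ax+.038*nF;print("proj top zoom",(proj("top",t)[0]-[290,180])*3.75,"side",(proj("side",t)[0]-[255,130])*5)
# pointer tip / line ends on top plane
for n,f,u in(("top",zt,(276,300)),("top",zt,(279,330)),("side",zs,(338,185)),("side",zs,(370,202))):
    Q=plane(n,f(*u),t,nF)-t;print(n,"pointer pt",Q@xF,Q@yF)
E
```

```text
centre xF,yF [-1.14109715e-02  1.56744883e-05] r 0.037233180010447016 [0.0385 0.0363 0.0367 0.0373 0.0372 0.0378 0.0376 0.037  0.0367]
angles [ 118.6   88.3   58.2   28.4   -0.7  -29.2  -59.5  -89.7 -119.6]
side -0.017563465295912253 0.035434917175562325
side 0.0019268167585588629 0.03784638596075631
side 0.020266103222631265 0.03423480819989518
side 0.03411239208864636 0.018928522622925367
side 0.03857026518834881 0.000579568383707361
side 0.03366914620368914 -0.017429951693463192
axis@face [ 0.47049413 -0.27751172  0.07915494] grip [ 0.45707227 -0.27101166  0.10045289] top [ 0.45087757 -0.26801163  0.11028271]
proj top zoom [276.77136129 336.42950762] side [377.32370003 202.04724349]
top pointer pt 0.01761157882264093 0.009556777661731318
top pointer pt 0.003961914217554561 0.0014557247629523851
side pointer pt 0.01916376480711718 0.012413739962193927
side pointer pt 0.0034966335665885823 0.004145694084829752
```

Everything is consistent: the face is tilted 35.2°, the ticks lie at 30° spacing on a 37 mm circle, and the pointer is about 30° left of up-slope, which is step 3. Next I'll work out the pre-grasp pose.

```bash
cat >> h.py <<'E'
AX=np.array([0.4705,-0.2775,0.0792])
R0=np.c_[yF,xF,-nF]
def goal(out,spin): # TCP distance out of face, spin (deg) about tool z from jaws-up-slope
    return R0@Ro.from_euler('z',spin,degrees=True).as_matrix(), AX+out*nF
def rel(out,spin,obs):
    R,p=goal(out,spin); Rc=Ro.from_euler('xyz',obs['ee_rot']).as_matrix()
    return (Rc.T@(p-obs['tool_pos'])*100).round(2), Ro.from_matrix(Rc.T@R).as_rotvec().round(3)
def where(obs):
    R=Ro.from_euler('xyz',obs['ee_rot']).as_matrix(); d=obs['tool_pos']-AX
    rv=Ro.from_matrix(R0.T@R).as_rotvec(degrees=True)
    f=obs['wrist_force'];t=obs['wrist_torque']
    print("t",round(obs['time'],2),"mm upslope,left,out",(np.array([d@xF,d@yF,d@nF])*1000).round(1),"rot(x,y,spin)deg",rv.round(1),"F up,left,out",np.round([f@xF,f@yF,f@nF],1),"T about out",round(float(t@nF),3),"w",round(float(obs['width']),4),"j",np.round(obs['joint_positions'],2))
E
python3 - <<'E'
from h import *
from bench import robot
o=robot.get_obs();where(o);print(rel(.11,30,o)); print(goal(.11,30))
E
```

```text
t 0.1 mm upslope,left,out [ -55.5 -338.6  183.3] rot(x,y,spin)deg [ 33.3 -13.5  42.8] F up,left,out [-0.8 -0.6  0.6] T about out -0.003 w 0.094 j [-1.33  0.09  1.37 -0.    1.68 -0.1 ]
(array([ 30.37, -17.34,   2.86]), array([-0.49 ,  0.369, -0.241]))
(array([[ 0.74609403,  0.42054124,  0.5162255 ],
       [ 0.60091282, -0.75921184, -0.25000233],
       [ 0.28678822,  0.49673176, -0.81915204]]), array([ 0.4137152 , -0.24999974,  0.16930672]))
```

Emit:
apply_moves(moves=[[[1.5, -0.9, -0.2], [-0.024, 0.018, -0.012], 1], [[3, -1.7, -0.4], [-0.048, 0.036, -0.024], 1], [[4.5, -2.6, -0.6], [-0.072, 0.054, -0.036], 1], [[6, -3.5, -0.8], [-0.096, 0.072, -0.048], 1], [[7.5, -4.3, -1], [-0.12, 0.09, -0.06], 1], [[9, -5.2, -1], [-0.144, 0.108, -0.072], 1], [[10.5, -6.1, -1], [-0.168, 0.126, -0.084], 1], [[12, -7, -1], [-0.192, 0.144, -0.096], 1], [[13.5, -7.8, -1], [-0.216, 0.162, -0.108], 1], [[15, -8.7, -1], [-0.24, 0.18, -0.12], 1]])

```text
time: 0.93
tool_pos: [0.2991, -0.3832, 0.208]
ee_rot: [2.889, -0.164, 0.49]
wrist_force: [-0.1, -0.7, 0.8]
width: 0.0942
```

```bash
cat > w.py <<'E'
import sys
from h import *
from bench import robot
o=robot.get_obs();where(o)
if len(sys.argv)>1: print(rel(float(sys.argv[1]),float(sys.argv[2]),o))
E
python3 w.py .11 30
```

```text
t 0.93 mm upslope,left,out [ -14.7 -169.9  167.6] rot(x,y,spin)deg [16.8 -6.8 36.6] F up,left,out [ 0.6 -0.7  0.6] T about out 0.007 w 0.0942 j [-1.16 -0.28  1.72  0.18  1.46 -0.05]
(array([15.53, -7.79,  4.7 ]), array([-0.249,  0.188, -0.12 ]))
```

Emit:
apply_moves(moves=[[[1.9, -1, 0.6], [-0.031, 0.023, -0.015], 1], [[3.8, -2, 1.2], [-0.062, 0.046, -0.03], 1], [[5.8, -2.9, 1.8], [-0.093, 0.07, -0.045], 1], [[7.7, -3.9, 2.3], [-0.124, 0.094, -0.06], 1], [[9.7, -4.9, 2.9], [-0.155, 0.117, -0.075], 1], [[11.6, -5.8, 3.5], [-0.187, 0.141, -0.09], 1], [[13.6, -6.8, 4.1], [-0.218, 0.164, -0.105], 1], [[15.5, -7.8, 4.7], [-0.249, 0.188, -0.12], 1], [[15.5, -7.8, 4.7], [-0.249, 0.188, -0.12], 1], [[15.5, -7.8, 4.7], [-0.249, 0.188, -0.12], 1]])

```text
time: 1.77
tool_pos: [0.4128, -0.2498, 0.1684]
ee_rot: [2.599, -0.289, 0.679]
wrist_force: [-0.0, -0.1, 0.5]
width: 0.0936
```

```bash
python3 w.py .06 30
python3 - <<'E'
from h import *
for n in("top","side"):
    im=optics.snapshot(n)[:,:,::-1]; im=im[130:350,270:460] if n=="top" else im[80:240,240:400]
    cv2.imwrite(f"pics/{n}1.png",cv2.resize(im,None,fx=2.7,fy=2.7,interpolation=cv2.INTER_CUBIC))
E
```

```text
t 1.77 mm upslope,left,out [ -1.3  -0.2 109.8] rot(x,y,spin)deg [ 0.1 -0.  29.9] F up,left,out [ 0.3 -0.1  0.4] T about out 0.042 w 0.0936 j [-0.82 -0.54  2.06  0.24  1.06  0.1 ]
(array([0.09, 0.11, 4.98]), array([-0.002,  0.001,  0.001]))
```

View pics/side1.png

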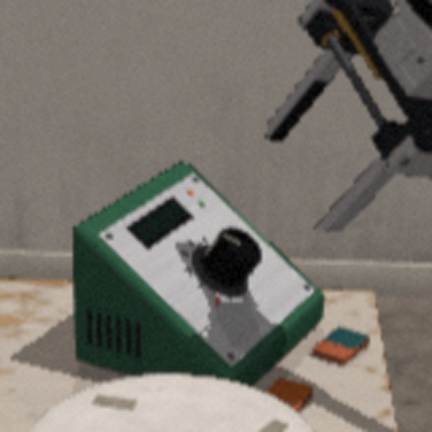

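View pics/top1.png

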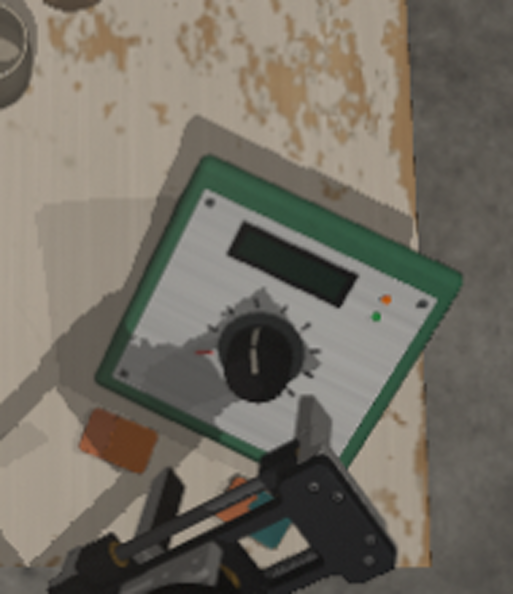

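The gripper is aligned and open, with nothing touched. I'll go in to 24 mm out, open.

Emit:
apply_moves(moves=[[[0.1, 0.1, 1], [0, 0, 0], 1], [[0.1, 0.1, 2], [0, 0, 0], 1], [[0.1, 0.1, 3], [0, 0, 0], 1], [[0.1, 0.1, 4], [0, 0, 0], 1], [[0.1, 0.1, 5], [0, 0, 0], 1], [[0.1, 0.1, 6], [0, 0, 0], 1], [[0.1, 0.1, 7], [0, 0, 0], 1], [[0.1, 0.1, 8], [0, 0, 0], 1], [[0.1, 0.1, 8.5], [0, 0, 0], 1], [[0.1, 0.1, 8.5], [0, 0, 0], 1]])

```text
time: 2.7
tool_pos: [0.4578, -0.2735, 0.0999]
ee_rot: [2.599, -0.289, 0.675]
wrist_force: [0.3, 0.3, 0.6]
width: 0.0943
```

```bash
python3 w.py .024 30
python3 - <<'E'
from h import *
for n in("top","side"):
    im=optics.snapshot(n)[:,:,::-1]; im=im[180:340,290:450] if n=="top" else im[120:240,245:385]
    cv2.imwrite(f"pics/{n}2.png",cv2.resize(im,None,fx=3.75,fy=3.75,interpolation=cv2.INTER_CUBIC))
E
```

```text
t 2.7 mm upslope,left,out [ 1.  -1.9 24.5] rot(x,y,spin)deg [ 0.1 -0.1 30.1] F up,left,out [0.5 0.4 0.4] T about out -0.005 w 0.0943 j [-0.76 -0.34  2.08  0.24  0.83  0.1 ]
(array([ 0.11, -0.19,  0.05]), array([-0.001,  0.003, -0.002]))
```

View pics/side2.png

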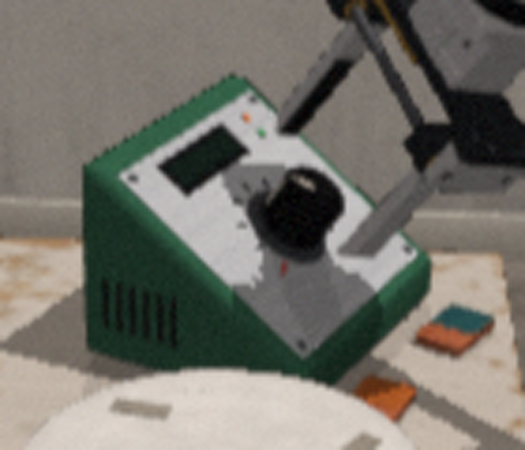

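View pics/top2.png

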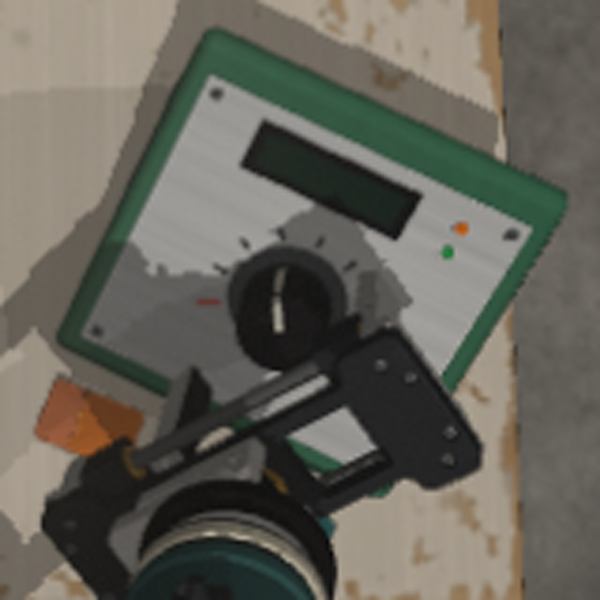

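Run:
```python
from h import *
for n,roi in(("top",(335,235,395,290)),("side",(295,150,350,200))):
    im=cv2.imread(f"pics/{n}0.png"); x0,y0,x1,y1=roi
    m=(im.max(2)<75).astype(np.uint8); k=np.zeros_like(m);k[y0:y1,x0:x1]=m[y0:y1,x0:x1]
    N,L,st,ce=cv2.connectedComponentsWithStats(k); i=1+np.argmax(st[1:,4]); print(n,st[i],ce[i])
    c=cv2.morphologyEx((L==i).astype(np.uint8),cv2.MORPH_CLOSE,np.ones((5,5)))
    pts=np.argwhere(c)[:,::-1].astype(float)
    a,b=proj(n,[AX+.004*nF,AX+.038*nF]); d=(b-a)/np.linalg.norm(b-a); q=np.array([-d[1],d[0]])
    s=(pts-b)@q; print(" axis px",a,b,"perp extent",s.min(),s.max(),"mid",(s.min()+s.max())/2)
    al=(pts-b)@d; print(" along extent",al.min(),al.max())
    th=np.linspace(0,6.28,60); rim=proj(n,AX+.038*nF+.022*(np.outer(np.cos(th),xF)+np.outer(np.sin(th),yF)))
    print(" pred rim perp",((rim-b)@q).min(),((rim-b)@q).max(),"along",((rim-b)@d).max())
    im2=cv2.resize(c*255,None,fx=1,fy=1)
    print(" perp px vec, mm per px", q)
    for nm,v in(("xF",xF),("yF",yF)):print(nm,((proj(n,AX+.038*nF+.001*v)[0]-b)).round(2))
```

```text
top [351 246  31  33 758] [365.85751979 261.64775726]
 axis px [365.60717823 261.04942643] [363.80334785 269.70975865] perp extent -15.87497471165252 15.329905323291115 mid -0.27253469418070253
 along extent -23.86343682693054 8.483781062524912
 pred rim perp -12.594652564093854 12.4887375139906 along 10.744678968258446
 perp px vec, mm per px [-0.97898957 -0.20391032]
xF [ 0.25 -0.43]
yF [-0.51 -0.25]
side [312 165  25  25 401] [323.9201995  177.02244389]
 axis px [322.78542314 179.37763889] [330.4628037  170.39383188] perp extent -12.342622871175568 10.436654869519797 mid -0.9529840008278851
 along extent -19.960775999903817 3.0396039067092326
 pred rim perp -9.349587288344084 9.348483640195276 along 5.21151889270051
 perp px vec, mm per px [0.76021853 0.64966745]
xF [-0.3  -0.29]
yF [-0.19  0.15]
```

Run:
```python
from h import *
for n,roi in(("top",(335,235,395,290)),("side",(295,150,350,200))):
    im=cv2.imread(f"pics/{n}0.png"); x0,y0,x1,y1=roi
    a,b=proj(n,[AX+.004*nF,AX+.038*nF]); d=(b-a)/np.linalg.norm(b-a); q=np.array([-d[1],d[0]])
    g=cv2.GaussianBlur(im,(0,0),.5).max(2)
    def prof(o,v,r): 
        pts=np.array([o+t*v for t in r],np.float32); return cv2.remap(g,pts[:,0].reshape(1,-1),pts[:,1].reshape(1,-1),1)[0]
    print(n,"along thru b, -14..14",prof(b,d,range(-2,17)))
    print("perp at b -18..18",prof(b,q,range(-18,19)))
    m=(a+b)/2;print("perp at mid",prof(m,q,range(-18,19)))
    m=b+3*d;print("perp at b+3d",prof(m,q,range(-18,19)))
```

```text
top along thru b, -14..14 [ 94  51  33  32  32  32  32  32  32  32  42  92 137 147 148 147 146 145
 145]
perp at b -18..18 [152 152 151 151 144 122  79  39  31  31  31  31  31  31  31  32  32  33
  33  33  33  33  32  33  33  33  33  34  35  46 106 136 140 141 140 140
 139]
perp at mid [133 143 135 101  69  52  37  29  29  30  31  31  31  31  32  31  34  53
  99 134 105  51  34  32  33  34  34  33  33  33  37  46  76 116 135 138
 140]
perp at b+3d [149 145 123  95  95 120 130  93  39  32  30  30  31  31  31  32  31  32
  32  31  32  33  33  34  33  32  33  39  66 104 129 137 138 138 139 140
 140]
side along thru b, -14..14 [ 18  19  18  18  21  54 125 159 142 116 115 118 119 120 122 121 120 117
 119]
perp at b -18..18 [190 190 189 188 188 187 186 176 142  86  48  39  47  56  67  58  33  21
  18  17  15  17  19  18  27  69 134 178 186 187 188 187 183 181 174 153
 121]
perp at mid [189 191 191 189 187 187 186 175 132  65  24  11  11  11  11  11  11  11
   9  11  11  12  10   9  12  28  78 142 177 182 183 182 181 182 184 185
 186]
perp at b+3d [186 188 189 190 186 186 187 187 184 176 166 142 121  91  77  57  50  55
  54  61  69  82 109 142 175 184 188 189 188 186 184 182 171 129 110 104
 106]
```

```bash
echo 'AX=AX+.0014*xF+.0005*yF' >>h.py; python3 w.py .024 30
```

```text
t 2.8 mm upslope,left,out [ 0.6 -2.2 25.5] rot(x,y,spin)deg [-0.  -0.1 30.1] F up,left,out [ 0.8 -0.5  0.3] T about out -0.022 w 0.0941 j [-0.76 -0.35  2.08  0.24  0.83  0.1 ]
(array([ 0.16, -0.16,  0.15]), array([ 0.001,  0.002, -0.001]))
```

Emit:
apply_moves(moves=[[[0.15, -0.1, 0], [0, 0, 0], 1], [[0.15, -0.1, 0], [0, 0, 0], 0.7], [[0.15, -0.1, 0], [0, 0, 0], 0.6], [[0.15, -0.1, 0], [0, 0, 0], 0.55], [[0.15, -0.1, 0], [0, 0, 0], 0.5], [[0.15, -0.1, 0], [0, 0, 0], 0.4], [[0.15, -0.1, 0], [0, 0, 0], 0.3], [[0.15, -0.1, 0], [0, 0, 0], 0.3], [[0.15, -0.1, 0], [0, 0, 0], 0.3], [[0.15, -0.1, 0], [0, 0, 0], 0.3]])

```text
time: 3.63
tool_pos: [0.4589, -0.271, 0.1009]
ee_rot: [2.596, -0.29, 0.677]
wrist_force: [1.2, -0.2, 0.4]
width: 0.0417
```

```bash
python3 w.py .024 30
```

```text
t 3.63 mm upslope,left,out [ 0.2  0.3 25.4] rot(x,y,spin)deg [-0.  -0.1 30. ] F up,left,out [ 1.1  0.3 -0.3] T about out 0.036 w 0.0417 j [-0.76 -0.35  2.08  0.23  0.83  0.11]
(array([-0.04, -0.01,  0.14]), array([ 0.001,  0.001, -0.   ]))
```

Gripped, and the forces are near zero. I'll turn anticlockwise.

Emit:
apply_moves(moves=[[[0, 0, 0], [0, 0, -0.1], 0.3], [[0, 0, 0], [0, 0, -0.2], 0.3], [[0, 0, 0], [0, 0, -0.3], 0.3], [[0, 0, 0], [0, 0, -0.4], 0.3], [[0, 0, 0], [0, 0, -0.5], 0.3], [[0, 0, 0], [0, 0, -0.6], 0.3], [[0, 0, 0], [0, 0, -0.7], 0.3], [[0, 0, 0], [0, 0, -0.8], 0.3], [[0, 0, 0], [0, 0, -0.9], 0.3], [[0, 0, 0], [0, 0, -1.0], 0.3]])

```text
time: 4.47
tool_pos: [0.4588, -0.271, 0.1008]
ee_rot: [2.587, 0.27, 1.524]
wrist_force: [0.0, -0.3, 0.2]
width: 0.0414
```

```bash
python3 w.py
python3 - <<'E'
from h import *
for n in("top","side"):
    im=optics.snapshot(n)[:,:,::-1]; im=im[180:340,290:450] if n=="top" else im[120:240,245:385]
    cv2.imwrite(f"pics/{n}3.png",cv2.resize(im,None,fx=3.75,fy=3.75,interpolation=cv2.INTER_CUBIC))
E
```

```text
t 4.47 mm upslope,left,out [ 0.   0.3 25.4] rot(x,y,spin)deg [  0.   -0.1 -27.6] F up,left,out [ 0.2 -0.3  0.1] T about out -0.0 w 0.0414 j [-0.76 -0.35  2.08  0.23  0.83 -0.89]
```

View pics/top3.png

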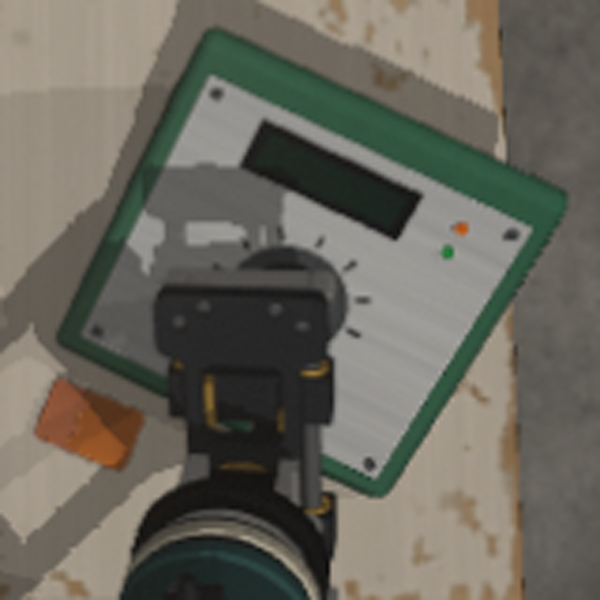

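View pics/side3.png

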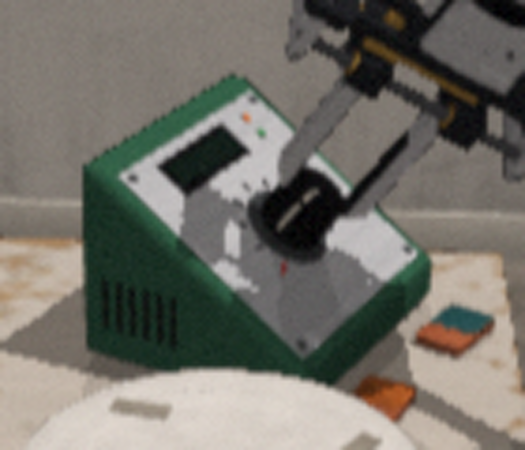

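The knob turned with the gripper: the pointer line now points left, about (297,205). I'll continue into the stop.

Emit:
apply_moves(moves=[[[0, 0, 0], [0, 0, -0.1], 0.3], [[0, 0, 0], [0, 0, -0.2], 0.3], [[0, 0, 0], [0, 0, -0.3], 0.3], [[0, 0, 0], [0, 0, -0.4], 0.3], [[0, 0, 0], [0, 0, -0.48], 0.3], [[0, 0, 0], [0, 0, -0.54], 0.3], [[0, 0, 0], [0, 0, -0.58], 0.3], [[0, 0, 0], [0, 0, -0.62], 0.3], [[0, 0, 0], [0, 0, -0.64], 0.3], [[0, 0, 0], [0, 0, -0.66], 0.3]])

```text
time: 5.4
tool_pos: [0.4587, -0.271, 0.1008]
ee_rot: [2.855, 0.547, 2.172]
wrist_force: [-2.1, -0.5, -0.1]
width: 0.0412
```

```bash
python3 w.py
```

```text
t 5.4 mm upslope,left,out [ 0.   0.2 25.4] rot(x,y,spin)deg [  0.1  -0.1 -64.9] F up,left,out [-1.4 -1.4  0.9] T about out -0.908 w 0.0412 j [-0.76 -0.35  2.08  0.23  0.83 -1.55]
```

There's a firm stop at 0.9 N m, at exactly the expected angle. Now clockwise, about 2.68 rad in total.

Emit:
apply_moves(moves=[[[0, 0, 0], [0, 0, 0.1], 0.3], [[0, 0, 0], [0, 0, 0.2], 0.3], [[0, 0, 0], [0, 0, 0.3], 0.3], [[0, 0, 0], [0, 0, 0.4], 0.3], [[0, 0, 0], [0, 0, 0.5], 0.3], [[0, 0, 0], [0, 0, 0.6], 0.3], [[0, 0, 0], [0, 0, 0.7], 0.3], [[0, 0, 0], [0, 0, 0.8], 0.3], [[0, 0, 0], [0, 0, 0.9], 0.3], [[0, 0, 0], [0, 0, 1.0], 0.3]])

```text
time: 6.23
tool_pos: [0.4589, -0.271, 0.1009]
ee_rot: [2.535, 0.076, 1.226]
wrist_force: [-0.7, -0.7, 0.1]
width: 0.041
```

Emit:
apply_moves(moves=[[[0, 0, 0], [0, 0, 0.1], 0.3], [[0, 0, 0], [0, 0, 0.2], 0.3], [[0, 0, 0], [0, 0, 0.3], 0.3], [[0, 0, 0], [0, 0, 0.4], 0.3], [[0, 0, 0], [0, 0, 0.5], 0.3], [[0, 0, 0], [0, 0, 0.6], 0.3], [[0, 0, 0], [0, 0, 0.7], 0.3], [[0, 0, 0], [0, 0, 0.8], 0.3], [[0, 0, 0], [0, 0, 0.9], 0.3], [[0, 0, 0], [0, 0, 1.0], 0.3]])

```text
time: 7.07
tool_pos: [0.459, -0.2711, 0.101]
ee_rot: [2.716, -0.453, 0.35]
wrist_force: [-0.1, -0.9, 0.4]
width: 0.0415
```

```bash
python3 w.py .0254 89
```

```text
t 7.07 mm upslope,left,out [ 0.3  0.3 25.4] rot(x,y,spin)deg [-0.  -0.1 49.8] F up,left,out [ 0.5 -0.8  0.2] T about out -0.024 w 0.0415 j [-0.76 -0.35  2.08  0.23  0.83  0.46]
(array([-0.04,  0.  , -0.  ]), array([0.001, 0.   , 0.684]))
```

Emit:
apply_moves(moves=[[[0, 0, 0], [0, 0, 0.1], 0.3], [[0, 0, 0], [0, 0, 0.2], 0.3], [[0, 0, 0], [0, 0, 0.3], 0.3], [[0, 0, 0], [0, 0, 0.4], 0.3], [[0, 0, 0], [0, 0, 0.5], 0.3], [[0, 0, 0], [0, 0, 0.58], 0.3], [[0, 0, 0], [0, 0, 0.64], 0.3], [[0, 0, 0], [0, 0, 0.68], 0.3], [[0, 0, 0], [0, 0, 0.68], 0.3], [[0, 0, 0], [0, 0, 0.68], 0.3]])

```text
time: 7.9
tool_pos: [0.459, -0.2712, 0.101]
ee_rot: [3.12, -0.611, -0.417]
wrist_force: [-0.2, -2.3, -0.1]
width: 0.0409
```

```bash
python3 w.py
python3 - <<'E'
from h import *
for n in("top","side"):
    im=optics.snapshot(n)[:,:,::-1]; im=im[180:340,290:450] if n=="top" else im[120:240,245:385]
    cv2.imwrite(f"pics/{n}4.png",cv2.resize(im,None,fx=3.75,fy=3.75,interpolation=cv2.INTER_CUBIC))
E
```

```text
t 7.9 mm upslope,left,out [ 0.3  0.2 25.4] rot(x,y,spin)deg [-0.1 -0.1 88.4] F up,left,out [ 0.7 -2.1 -0.5] T about out -0.039 w 0.0409 j [-0.76 -0.35  2.08  0.23  0.83  1.13]
```

View pics/top4.png

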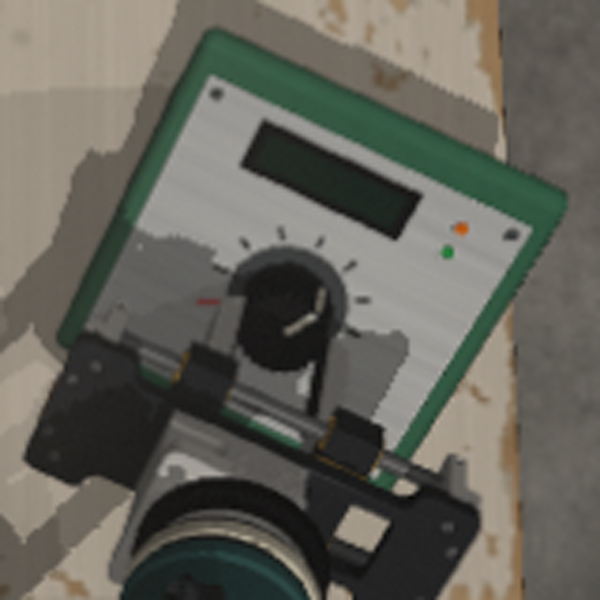

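View pics/side4.png

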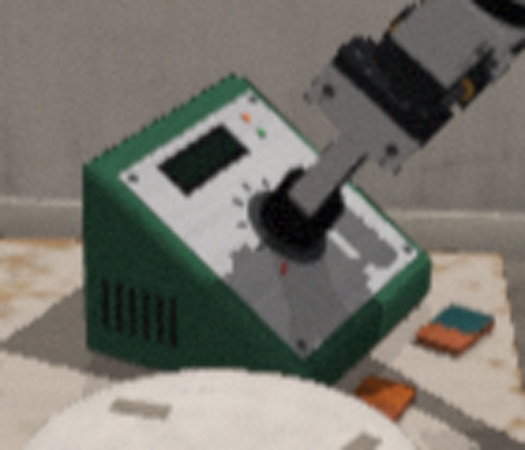

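The pointer line runs (285,330)→(318,315). I'll release, back off and measure it.

Emit:
apply_moves(moves=[[[0, 0, 0], [0, 0, 0], 0.6], [[0, 0, 0], [0, 0, 0], 0.8], [[0, 0, 0], [0, 0, 0], 0.8], [[0, 0, 0], [0, 0, 0], 0.8], [[0, 0, -1], [0, 0, 0], 0.8], [[0, 0, -2], [0, 0, 0], 0.8], [[0, 0, -3], [0, 0, 0], 0.8], [[0, 0, -4], [0, 0, 0], 0.8], [[0, 0, -5], [0, 0, 0], 0.8], [[0, 0, -5], [0, 0, 0], 0.8]])

```text
time: 8.83
tool_pos: [0.4334, -0.2586, 0.144]
ee_rot: [3.12, -0.614, -0.417]
wrist_force: [-0.3, -1.1, -0.7]
width: 0.0753
```

```bash
python3 w.py .06 89
python3 - <<'E'
from h import *
for n in("top","side"):
    im=optics.snapshot(n)[:,:,::-1]; cv2.imwrite(f"pics/{n}5f.png",im); im=im[180:340,290:450] if n=="top" else im[120:240,245:385]
    cv2.imwrite(f"pics/{n}5.png",cv2.resize(im,None,fx=3.75,fy=3.75,interpolation=cv2.INTER_CUBIC))
E
```

```text
t 8.83 mm upslope,left,out [ 1.7  0.3 76.9] rot(x,y,spin)deg [-0.2  0.1 88.4] F up,left,out [-0.2 -1.1 -0.6] T about out 0.002 w 0.0753 j [-0.79 -0.47  2.07  0.23  0.96  1.13]
(array([-0.17,  0.02,  1.69]), array([ 0.002, -0.003,  0.01 ]))
```

View pics/top5.png

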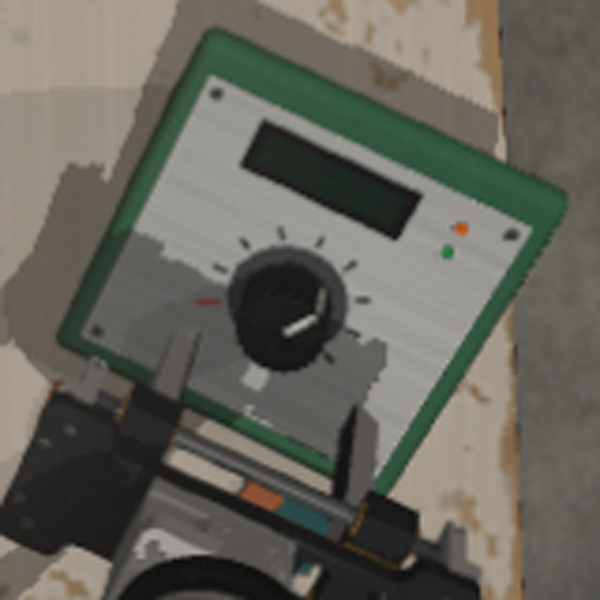

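View pics/side5.png

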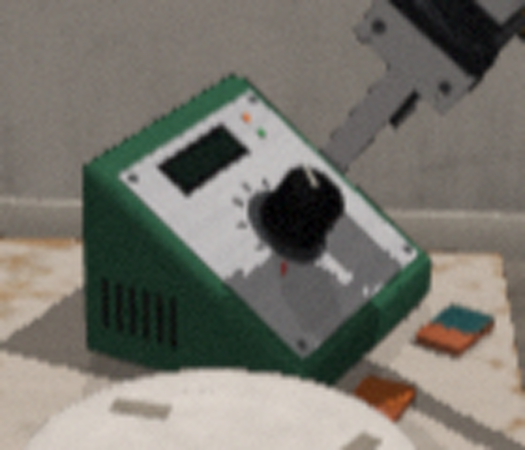

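Run:
```python
from h import *
t=AX+.038*nF
def ang(n,f,u,v):
    d=plane(n,f(*v),t,nF)-plane(n,f(*u),t,nF); return np.degrees(np.arctan2(d@yF,d@xF))
z2=lambda u,v:((u+.5)/3.75+245-.5,(v+.5)/3.75+120-.5)
print("before",ang("top",zt,(279,330),(275,300)),ang("side",zs,(370,202),(338,185)))
print("now",ang("top",zt,(286,333),(314,319)),ang("side",z2,(316,187),(309,170)))
```

```text
before 32.37542911753642 27.822043108749458
now -31.939874716371058 -35.57084803138152
```

The pointer reads −32°/−36° against −30° for step 5, and it read +32°/+28° at step 3. The neighbouring steps are at 0° and −60°, so it is on click 5. I'll close the fingers and go to just above the knob top.

Emit:
apply_moves(moves=[[[-0.15, 0, 0], [0, 0, 0], 0], [[-0.15, 0, 0], [0, 0, 0], 0], [[-0.15, 0, 0], [0, 0, 0], 0], [[-0.15, 0, 0], [0, 0, 0], 0], [[-0.15, 0, 0], [0, 0, 0], 0], [[-0.15, 0, 0], [0, 0, 0], 0], [[-0.15, 0, 0], [0, 0, 0], 0], [[-0.15, 0, 0.7], [0, 0, 0], 0], [[-0.15, 0, 1.4], [0, 0, 0], 0], [[-0.15, 0, 2.0], [0, 0, 0], 0]])

```text
time: 9.77
tool_pos: [0.4424, -0.2628, 0.1235]
ee_rot: [3.122, -0.61, -0.418]
wrist_force: [-0.4, -0.1, 0.4]
width: 0.0122
```

```bash
python3 w.py .052 89;python3 - <<'E'
from h import *
for n in("side",):
    im=optics.snapshot(n)[:,:,::-1]; im=im[180:340,290:450] if n=="top" else im[120:240,245:385]
    cv2.imwrite(f"pics/{n}6.png",cv2.resize(im,None,fx=3.75,fy=3.75,interpolation=cv2.INTER_CUBIC))
E
```

```text
t 9.77 mm upslope,left,out [-1.9  0.5 54.4] rot(x,y,spin)deg [ 0.  -0.1 88.5] F up,left,out [-0.  -0.3  0.5] T about out -0.026 w 0.0122 j [-0.77 -0.42  2.08  0.23  0.91  1.13]
(array([0.19, 0.05, 0.24]), array([0.001, 0.001, 0.01 ]))
```

View pics/side6.png

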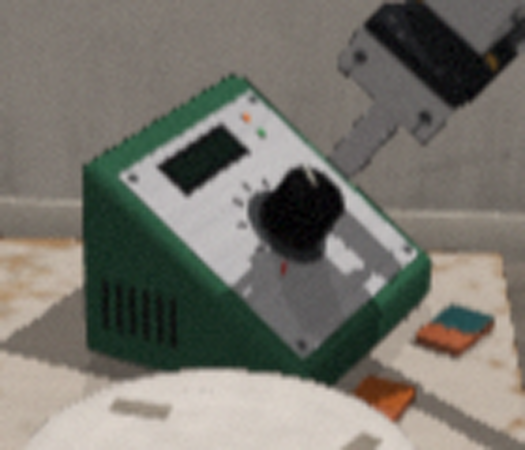

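Emit:
apply_moves(moves=[[[0.15, 0, 0], [0, 0, 0], 0], [[0.15, 0, 0], [0, 0, 0], 0], [[0.15, 0, 0], [0, 0, 0], 0], [[0.15, 0, 0.1], [0, 0, 0], 0], [[0.15, 0, 0.15], [0, 0, 0], 0], [[0.15, 0, 0.2], [0, 0, 0], 0], [[0.15, 0, 0.25], [0, 0, 0], 0], [[0.15, 0, 0.3], [0, 0, 0], 0], [[0.15, 0, 0.3], [0, 0, 0], 0], [[0.15, 0, 0.3], [0, 0, 0], 0]])

```text
time: 10.65
tool_pos: [0.4449, -0.264, 0.1228]
ee_rot: [3.122, -0.61, -0.418]
wrist_force: [-0.3, 0.4, 0.1]
width: 0.0001
```

```bash
python3 w.py .048 89
```

```text
t 10.65 mm upslope,left,out [-0.1  0.5 52.3] rot(x,y,spin)deg [-0.  -0.1 88.5] F up,left,out [-0.3  0.2  0.3] T about out -0.002 w 0.0001 j [-0.77 -0.41  2.08  0.23  0.9   1.13]
(array([0.01, 0.05, 0.43]), array([0.001, 0.   , 0.01 ]))
```

Emit:
apply_moves(moves=[[[0, 0, 0.05], [0, 0, 0], 0], [[0, 0, 0.1], [0, 0, 0], 0], [[0, 0, 0.15], [0, 0, 0], 0], [[0, 0, 0.2], [0, 0, 0], 0], [[0, 0, 0.25], [0, 0, 0], 0], [[0, 0, 0.3], [0, 0, 0], 0], [[0, 0, 0.35], [0, 0, 0], 0], [[0, 0, 0.4], [0, 0, 0], 0], [[0, 0, 0.4], [0, 0, 0], 0], [[0, 0, 0.4], [0, 0, 0], 0]])

```text
time: 11.48
tool_pos: [0.447, -0.265, 0.1195]
ee_rot: [3.122, -0.61, -0.418]
wrist_force: [0.2, -0.7, -0.0]
width: 0.0007
```

```bash
python3 w.py .048 89
```

```text
t 11.48 mm upslope,left,out [-0.1  0.5 48.3] rot(x,y,spin)deg [-0.  -0.1 88.4] F up,left,out [ 0.4 -0.5 -0.3] T about out -0.036 w 0.0007 j [-0.77 -0.4   2.08  0.23  0.89  1.13]
(array([0.01, 0.05, 0.03]), array([0.001, 0.001, 0.01 ]))
```

Run:
```python
from h import *
for n in("top","side"):
    im=optics.snapshot(n)[:,:,::-1]; im=im[200:310,320:430] if n=="top" else im[130:220,290:400]
    cv2.imwrite(f"pics/{n}7.png",cv2.resize(im,None,fx=5.4,fy=5.4,interpolation=cv2.INTER_CUBIC))
```

```text
(no output)
```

View pics/side7.png

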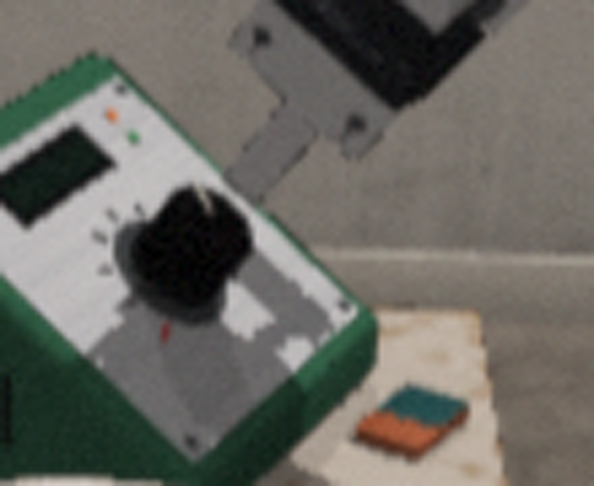

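View pics/top7.png

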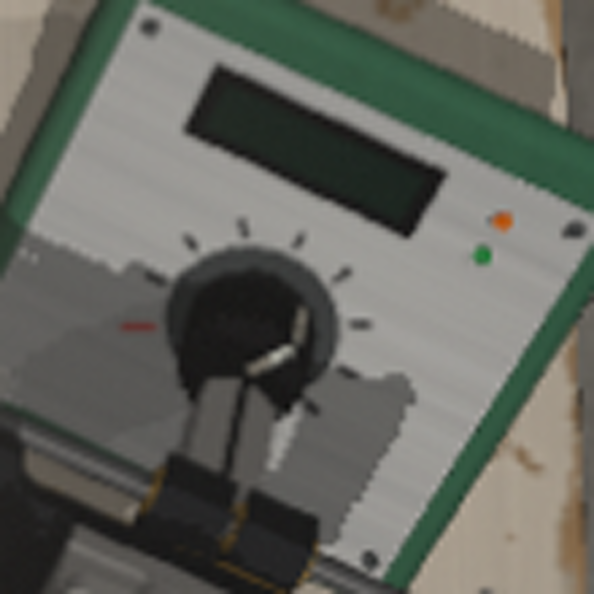

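Run:
```python
from h import *
from bench import robot
o=robot.get_obs();R=Ro.from_euler('xyz',o['ee_rot']).as_matrix();p=o['tool_pos']
for k in(0,.008,-.008):
  tip=p+.014*R[:,2]+k*R[:,0]
  print("tip",(proj("side",tip)[0]-[290,130])*5.4,(proj("top",tip)[0]-[320,200])*5.4)
for h in(.038,.034): print("knobtop",h,(proj("side",AX+h*nF)[0]-[290,130])*5.4,(proj("top",AX+h*nF)[0]-[320,200])*5.4)
for k in(0,.01):print((proj("side",AX+(.038-k)*nF)[0]-[290,130])*5.4)
th=np.radians([0,90,180,270])
print((proj("side",AX+.038*nF+.022*(np.outer(np.cos(th),xF)+np.outer(np.sin(th),yF)))-[290,130])*5.4)
print((proj("top",AX+.038*nF+.022*(np.outer(np.cos(th),xF)+np.outer(np.sin(th),yF)))-[320,200])*5.4)
```

```text
tip [210.77331268 222.01967021] [236.91979438 366.84136069]
tip [197.45922234 209.50220113] [246.90863666 347.73808603]
tip [224.10429139 234.55219449] [227.01314892 385.77684267]
knobtop 0.038 [215.68197818 216.30375105] [237.01173739 372.48569064]
knobtop 0.034 [210.72334282 222.11821602] [238.19422514 366.82062349]
[215.68197818 216.30375105]
[203.32944451 230.78829981]
[[179.66253768 181.36778571]
 [192.43020096 234.36370616]
 [251.85604451 251.38320137]
 [238.26028834 198.76677289]]
[[266.46909404 320.18950584]
 [176.39388203 343.35884924]
 [208.22399672 423.51688949]
 [297.75264614 401.66835227]]
```

Run:
```python
from h import *
p=np.array([.1873,-.5166,.1975]);R=Ro.from_euler('xyz',[-3.1397,0,.3478]).as_matrix()
for s in(.047,-.047): print("start finger tip",proj("side",p+.014*R[:,2]+s*R[:,1])[0])
p=np.array([0.4128,-0.2498,0.1684]);R=Ro.from_euler('xyz',[2.599,-.289,.679]).as_matrix()
for s in(.047,-.047): 
  t=p+.014*R[:,2]+s*R[:,1]; print("pose1",(proj("side",t)[0]-[240,80])*2.7,(proj("top",t)[0]-[270,130])*2.7)
s=cv2.imread("pics/side0.png")[0:120,380:500];cv2.imwrite("pics/s0z.png",cv2.resize(s,None,fx=5,fy=5,interpolation=cv2.INTER_CUBIC))
```

```text
start finger tip [423.05793531 105.76969204]
start finger tip [440.9520248  115.67494544]
pose1 [260.28801012 159.90692155] [307.96960146 388.69756668]
pose1 [306.0450829  244.80352532] [182.11527365 455.25052821]
```

View pics/s0z.png

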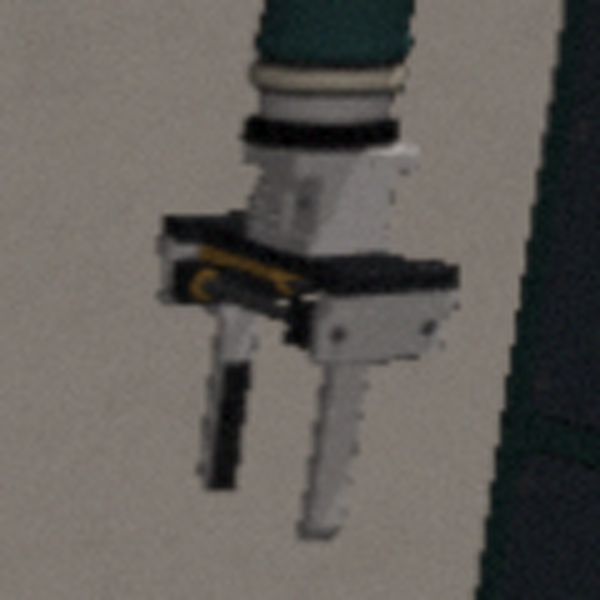

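Run:
```python
from h import *
p=np.array([.1873,-.5166,.1975]);R=Ro.from_euler('xyz',[-3.1397,0,.3478]).as_matrix()
for k in(.014,.004,-.006,-.016): print(k,[proj("side",p+k*R[:,2]+s*R[:,1])[0].round(1) for s in(.047,-.047)])
print('obs (427,97.6) (443.6,107.6)')
p=np.array([0.4128,-0.2498,0.1684]);R=Ro.from_euler('xyz',[2.599,-.289,.679]).as_matrix()
for k in(.014,.004,-.006,-.016):
  t=[p+k*R[:,2]+s*R[:,1] for s in(.047,-.047)]; print("pose1",k,((proj("side",t)-[240,80])*2.7).round(0).tolist(),((proj("top",t)-[270,130])*2.7).round(0).tolist())
a,e=tri((308/2.7+270,397/2.7+130),(270/2.7+240,138/2.7+80));print(R.T@(a-p),e)
a,e=tri((172/2.7+270,470/2.7+130),(318/2.7+240,230/2.7+80));print(R.T@(a-p),e)
```

```text
0.014 [array([423.1, 105.8]), array([441. , 115.7])]
0.004 [array([423.5, 102.2]), array([441.5, 111.9])]
-0.006 [array([424. ,  98.6]), array([442.1, 108.1])]
-0.016 [array([424.5,  95. ]), array([442.7, 104.3])]
obs (427,97.6) (443.6,107.6)
pose1 0.014 [[260.0, 160.0], [306.0, 245.0]] [[308.0, 389.0], [182.0, 455.0]]
pose1 0.004 [[267.0, 152.0], [313.0, 237.0]] [[307.0, 397.0], [180.0, 464.0]]
pose1 -0.006 [[273.0, 144.0], [320.0, 229.0]] [[306.0, 405.0], [177.0, 472.0]]
pose1 -0.016 [[280.0, 136.0], [327.0, 221.0]] [[305.0, 413.0], [175.0, 481.0]]
[ 0.00407566  0.05121899 -0.00826362] 0.0014474577109753598
[ 0.00338314 -0.04856804 -0.00657255] 0.000564924744819865
```

The pictures put the fingertips about 21 mm further back than `tips_ahead` says, roughly 7 mm behind the reported TCP. That means the earlier grip held only the outer ~6 mm of the knob, and the tips are still ~17 mm above the top. I'll go on in steps, watching the force.

Emit:
apply_moves(moves=[[[0, 0, 0.2], [0, 0, 0], 0], [[0, 0, 0.4], [0, 0, 0], 0], [[0, 0, 0.6], [0, 0, 0], 0], [[0, 0, 0.8], [0, 0, 0], 0], [[0, 0, 0.9], [0, 0, 0], 0], [[0, 0, 1.0], [0, 0, 0], 0], [[0, 0, 1.1], [0, 0, 0], 0], [[0, 0, 1.2], [0, 0, 0], 0], [[0, 0, 1.2], [0, 0, 0], 0], [[0, 0, 1.2], [0, 0, 0], 0]])

```text
time: 12.42
tool_pos: [0.4532, -0.2681, 0.1097]
ee_rot: [3.122, -0.61, -0.418]
wrist_force: [-0.6, -0.3, 0.3]
width: 0.0002
```

```bash
python3 w.py .031 89
python3 - <<'E'
from h import *
for n in("top","side"):
    im=optics.snapshot(n)[:,:,::-1]; im=im[200:310,320:430] if n=="top" else im[130:220,290:400]
    cv2.imwrite(f"pics/{n}8.png",cv2.resize(im,None,fx=5.4,fy=5.4,interpolation=cv2.INTER_CUBIC))
E
```

```text
t 12.42 mm upslope,left,out [-0.1  0.4 36.3] rot(x,y,spin)deg [-0.  -0.1 88.5] F up,left,out [-0.2 -0.5  0.5] T about out -0.045 w 0.0002 j [-0.76 -0.37  2.08  0.23  0.86  1.13]
(array([0.  , 0.04, 0.53]), array([0.001, 0.   , 0.01 ]))
```

View pics/side8.png

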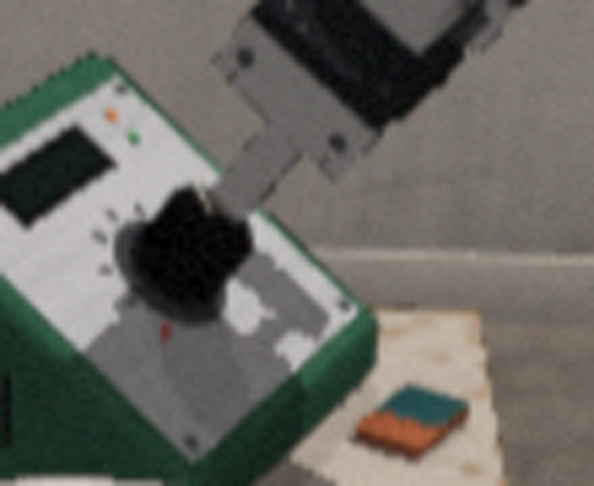

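View pics/top8.png

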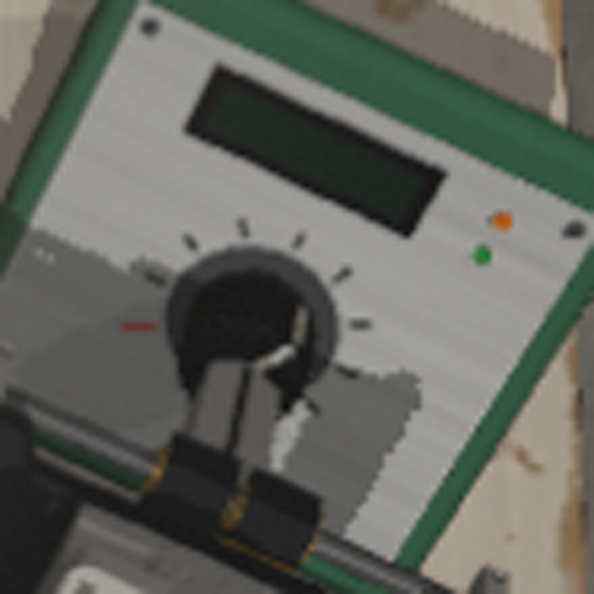

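Emit:
apply_moves(moves=[[[0, 0, 0.05], [0, 0, 0], 0], [[0, 0, 0.1], [0, 0, 0], 0], [[0, 0, 0.15], [0, 0, 0], 0], [[0, 0, 0.2], [0, 0, 0], 0], [[0, 0, 0.25], [0, 0, 0], 0], [[0, 0, 0.3], [0, 0, 0], 0], [[0, 0, 0.35], [0, 0, 0], 0], [[0, 0, 0.4], [0, 0, 0], 0], [[0, 0, 0.4], [0, 0, 0], 0], [[0, 0, 0.4], [0, 0, 0], 0]])

```text
time: 13.35
tool_pos: [0.4552, -0.2691, 0.1064]
ee_rot: [3.122, -0.61, -0.418]
wrist_force: [-0.4, -0.3, -0.2]
width: 0.0005
```

```bash
python3 w.py .031 89
```

```text
t 13.35 mm upslope,left,out [-0.1  0.4 32.3] rot(x,y,spin)deg [-0.  -0.1 88.4] F up,left,out [-0.3 -0.5 -0. ] T about out -0.01 w 0.0005 j [-0.76 -0.36  2.08  0.23  0.85  1.13]
(array([0.01, 0.04, 0.13]), array([0.001, 0.   , 0.01 ]))
```

Emit:
apply_moves(moves=[[[0, 0, 0.05], [0, 0, 0], 0], [[0, 0, 0.1], [0, 0, 0], 0], [[0, 0, 0.15], [0, 0, 0], 0], [[0, 0, 0.2], [0, 0, 0], 0], [[0, 0, 0.22], [0, 0, 0], 0], [[0, 0, 0.25], [0, 0, 0], 0], [[0, 0, 0.28], [0, 0, 0], 0], [[0, 0, 0.3], [0, 0, 0], 0], [[0, 0, 0.3], [0, 0, 0], 0], [[0, 0, 0.3], [0, 0, 0], 0]])

```text
time: 14.18
tool_pos: [0.4568, -0.2698, 0.104]
ee_rot: [3.122, -0.61, -0.418]
wrist_force: [-0.0, -0.4, -0.7]
width: 0.0004
```

```bash
python3 w.py .031 89
```

```text
t 14.18 mm upslope,left,out [-0.1  0.4 29.3] rot(x,y,spin)deg [-0.  -0.1 88.4] F up,left,out [-0.3 -0.4 -0.7] T about out -0.026 w 0.0004 j [-0.76 -0.36  2.08  0.23  0.84  1.13]
(array([ 0.  ,  0.04, -0.17]), array([0.001, 0.   , 0.01 ]))
```

Emit:
apply_moves(moves=[[[0, 0, 0.03], [0, 0, 0], 0], [[0, 0, 0.06], [0, 0, 0], 0], [[0, 0, 0.09], [0, 0, 0], 0], [[0, 0, 0.12], [0, 0, 0], 0], [[0, 0, 0.15], [0, 0, 0], 0], [[0, 0, 0.18], [0, 0, 0], 0], [[0, 0, 0.21], [0, 0, 0], 0], [[0, 0, 0.25], [0, 0, 0], 0], [[0, 0, 0.25], [0, 0, 0], 0], [[0, 0, 0.25], [0, 0, 0], 0]])

```text
time: 15.02
tool_pos: [0.4581, -0.2705, 0.1021]
ee_rot: [3.122, -0.61, -0.418]
wrist_force: [-2.7, 1.4, 2.8]
width: 0.0006
```

```bash
python3 w.py .031 89
python3 - <<'E'
from h import *
for n in("top","side"):
    im=optics.snapshot(n)[:,:,::-1]; im=im[200:310,320:430] if n=="top" else im[130:220,290:400]
    cv2.imwrite(f"pics/{n}9.png",cv2.resize(im,None,fx=5.4,fy=5.4,interpolation=cv2.INTER_CUBIC))
E
```

```text
t 15.02 mm upslope,left,out [ 0.1  0.4 26.9] rot(x,y,spin)deg [-0.  -0.1 88.4] F up,left,out [-0.9  0.1  4. ] T about out -0.027 w 0.0006 j [-0.76 -0.35  2.08  0.23  0.84  1.13]
(array([-0.01,  0.04, -0.41]), array([0.001, 0.   , 0.01 ]))
```

View pics/side9.png

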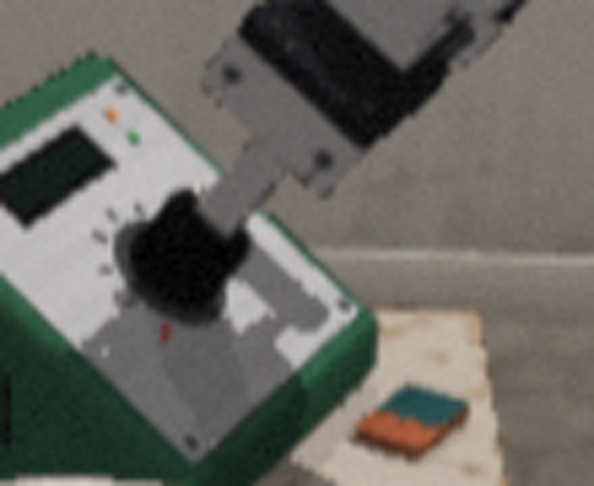

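View pics/top9.png

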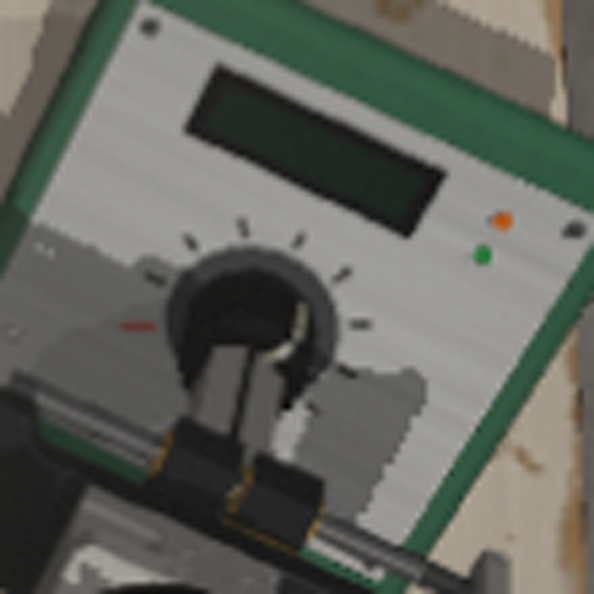

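Contact with a 4 N axial reaction, with the tips on the knob top. I'll push the remaining ~3 mm.

Emit:
apply_moves(moves=[[[0, 0, 0.03], [0, 0, 0], 0], [[0, 0, 0.06], [0, 0, 0], 0], [[0, 0, 0.09], [0, 0, 0], 0], [[0, 0, 0.12], [0, 0, 0], 0], [[0, 0, 0.15], [0, 0, 0], 0], [[0, 0, 0.18], [0, 0, 0], 0], [[0, 0, 0.21], [0, 0, 0], 0], [[0, 0, 0.25], [0, 0, 0], 0], [[0, 0, 0.28], [0, 0, 0], 0], [[0, 0, 0.28], [0, 0, 0], 0]])

```text
time: 15.95
tool_pos: [0.4594, -0.2711, 0.1003]
ee_rot: [3.121, -0.61, -0.417]
wrist_force: [-7.7, 4.3, 7.6]
width: 0.0009
```

```bash
python3 w.py .031 89
```

```text
t 15.95 mm upslope,left,out [ 0.2  0.4 24.6] rot(x,y,spin)deg [-0.  -0.1 88.4] F up,left,out [-2.9  0.5 11.3] T about out -0.043 w 0.0009 j [-0.76 -0.34  2.08  0.23  0.83  1.13]
(array([-0.02,  0.04, -0.64]), array([0.001, 0.001, 0.01 ]))
```

11.3 N is well above the 6 N full-in spring force and the motion has stalled, so the knob is bottomed. Withdrawing straight out.

Emit:
apply_moves(moves=[[[0, 0, 0.05], [0, 0, 0], 0], [[0, 0, 0.05], [0, 0, 0], 0], [[0, 0, -0.2], [0, 0, 0], 0], [[0, 0, -0.5], [0, 0, 0], 0], [[0, 0, -1.0], [0, 0, 0], 0], [[0, 0, -2], [0, 0, 0], 0], [[0, 0, -4], [0, 0, 0], 0], [[0, 0, -6], [0, 0, 0], 0], [[0, 0, -8], [0, 0, 0], 0], [[0, 0, -10], [0, 0, 0], 0]])

```text
time: 16.78
tool_pos: [0.4073, -0.2455, 0.1817]
ee_rot: [3.122, -0.609, -0.418]
wrist_force: [-0.1, 0.6, -0.4]
width: 0.0005
```

```bash
python3 w.py
python3 - <<'E'
from h import *
for n in("top","side"):
    im=optics.snapshot(n)[:,:,::-1]; cv2.imwrite(f"pics/{n}10f.png",im); im=im[180:340,290:450] if n=="top" else im[120:240,245:385]
    cv2.imwrite(f"pics/{n}10.png",cv2.resize(im,None,fx=3.75,fy=3.75,interpolation=cv2.INTER_CUBIC))
E
```

```text
t 16.78 mm upslope,left,out [ -0.7   0.7 124.6] rot(x,y,spin)deg [ 0.  -0.1 88.5] F up,left,out [-0.5  0.5 -0.1] T about out -0.07 w 0.0005 j [-0.82 -0.56  2.05  0.23  1.09  1.13]
```

View pics/top10.png

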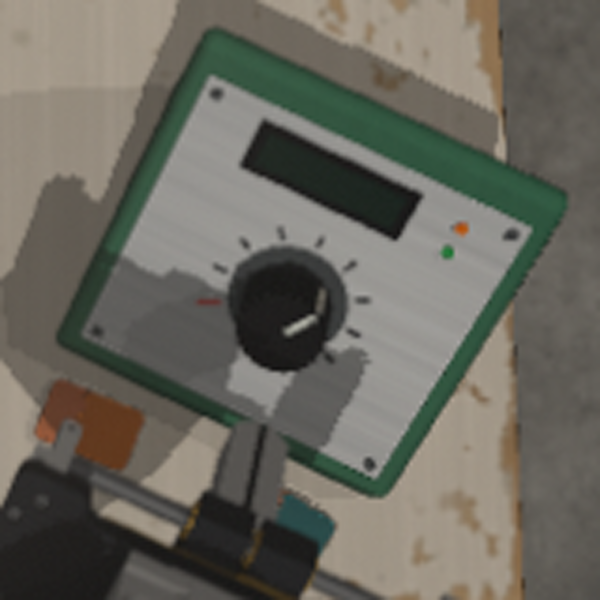

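View pics/side10.png

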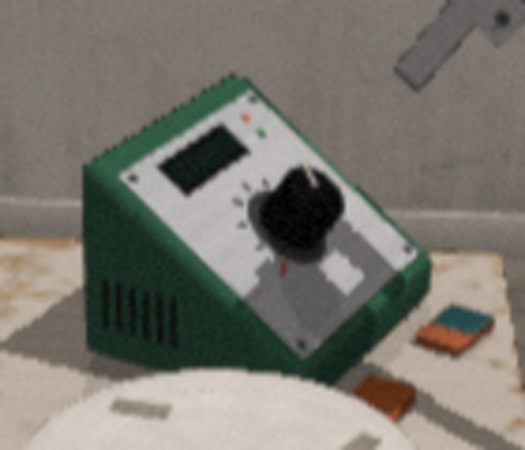

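View pics/top10f.png

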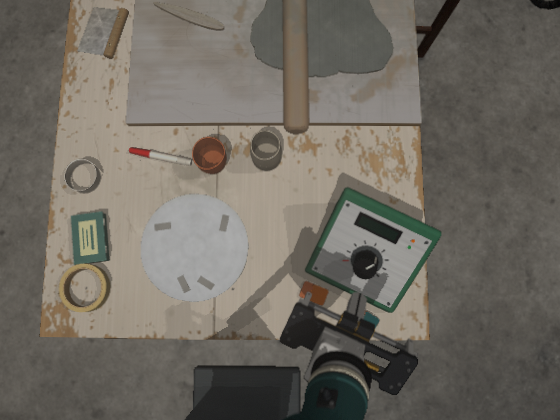

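The knob is out, and the pointer line (286,333)→(314,319) is unchanged at step 5. Tiles and cups are where they were, and the robot is clear. Handing in.

Run:
```python
from bench import job
print(job.close_job())
```

```text
the job is handed in; nothing more can be done
None
```

The kiln controller is set to programme five and confirmed, and the job is handed in, with about 17 s on the robot's clock. No verdict was reported.

**What I did:**
- The knob started at step 3. I gripped it, turned it anticlockwise about 95° into the end stop (0.9 N m reaction), then about 153° clockwise to the fifth click.
- I let go, then pushed the knob straight in with closed fingertips. The reaction rose from 4 N to 11.3 N and the motion stalled; the spring needs only 6 N fully in. I then backed off about 10 cm.

**Last checks:**
- **Knob setting:** before the push the pointer measured −32° and −36° in the two views, against −30° for step 5; the neighbouring steps are 30° away. It looked unchanged after the push.
- **Knob out again:** it looks fully out in both pictures, judged by eye only.
- **Cups and tiles:** both cups and both tiles look where they were, again by eye.
- **Robot:** the arm was clear of everything, with wrist force near zero.

**Disagreement:** in the pictures the fingertips sit about 20 mm further back than `tips_ahead` and the reported tool position say. The grip therefore held only the outer part of the knob, and contact for the push came that much later than expected. I went in by force feedback instead.

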